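# Draw the bottom brake pad from the magazine and lay it in the caliper carrier

### The arm

A 6-joint arm with a two-finger parallel gripper is mounted at the origin on the work surface. World frame = base frame: x ahead of the robot, y to its left, z up, the work surface at z = 0. Lengths are in m, angles in rad, forces in N, time in s.
With the tool pointing down it reaches from about 0.3 to 0.775 m from the base axis. Payload 14.6 kg.
Tool frame: the origin (TCP) lies on the centre line of the jaws, within the pads' length; the fingertips stand 25 mm ahead of it and the grasp point (between the pads) lies 6 mm ahead of it (ctrl.tip_reach is the distance from the TCP to the fingertips, in m); z points along the fingers, y is the line along which they close (so a half turn about z gives the same grasp; the last joint's range is limited). The gripper opens to 94 mm and grips with 3 to 60 N. Pads are 16 mm wide; open, the fingers measure 119 mm over their backs; the gripper's body (75 mm by 177 mm) begins 78 mm behind the grasp point.
Start: joints at [1.224, 0.3, 1.521, -0, 1.321, -0.067], TCP at [0.152, 0.529, 0.207] pointing down, gripper open.
Joint ranges: [-3.03, 3.03], [-0.79, 2.21], [0.23, 2.52], [-1.04, 4.18], [0, 3.07], [-2.55, 2.55]. Speed limits (rad/s): [2.22, 2.22, 2.57, 3.14, 3.14, 3.14].

### API

Orientations are given as [roll, pitch, yaw] about the fixed x, y, z axes, in that order (R = Rz(yaw) Ry(pitch) Rx(roll)).
In Python, from station import ctrl gives the robot as it stands. The module is installed in compiled form; this text tells all that it offers.
- The arm moves only by the tool apply_moves, never from a script. Its argument "deltas" is a list of rows, each a list of 7 numbers: the closure in counts, from 0 (fully open) to 255 (shut), then the shift along the world's x, y, z in cm, then the turn, a rotation vector about the world's x, y, z in rad. In form: [[jaw, tx, ty, tz, ax, ay, az], ...]. A call has 1 to 10 rows; each row shifts and turns the commanded pose from where the row before left it; what a row does not reach is not made up. A row lasts 1/10 s, in which the tool goes at most 50 mm and 8.59 degrees, less where a joint would pass 70% of its speed; a pose out of reach is approached as far as the arm can. A call with a gripper value outside its range is refused whole. The fingers move at their own pace and stop on an object; "grip_force" is the grip in N (left out, the last holds). Time passes only in rows, so rows that do not move let the fingers close. It gives the time, the measured TCP pose, the force, the opening and the grip force at its end, in the units of the state.
- ctrl.get_obs(): the state, without advancing time (a new reading comes with each control period).
- ctrl.camera(name): name is "side" or "top"; returns a dict with "img" (480x640x3 uint8, red, green, blue), "K" (3x3 intrinsics, pixels), "pose" (4x4, takes a point from camera to world coordinates). Camera axes: x right, y up, looking along -z (the intrinsics and any distortion apply to the point x, -y, -z); pixel columns grow to the right and rows downward; lengths in m; the calibration is good to about 2 mm. A picture is of the moment at which its call begins. There is no depth.
- ctrl.hand_in(): hands the job in; it is judged then, once.
The state is a dict: "time_s": time; "qpos": joint angles; "joint_vel": joint speeds; "tau": joint torques, N m; "ee_pos": TCP position; "eef_rot": TCP orientation; "force": force on the tool from outside, world axes, zero at the start; "moment": the same for the moment, N m; "grip_width": finger opening in m; "grip_force": force on a finger pad.
Only numpy, scipy, OpenCV 4.12 (cv2) and the standard library are available. Lean on these libraries where they do the work, as an engineer would, in place of code of your own. Each camera call takes 0.05 s, during which the arm holds its last target. There are 200 camera calls.

### The job

Draw the bottom brake pad, the one whose ear sticks out under the gate of the stack magazine, straight out through the gate, so that the pads above stay in the magazine and just settle down. Lay it flat on the open bench beside the magazine and let go, then take it again by its middle and set it in the caliper carrier, friction side down as it came, with both ears lying fully home in the carrier's notches. Do not drop the pad, and leave the other things on the bench where they are.

Things in the scene. Friction and masses are not known exactly. Their poses are not given: they have to be found in the camera images.
- pad1: Bottom brake pad, loose, 0.2 kg, 160 mm long (x), 17 mm thick. Steel plate on top, 8 mm thick: middle 96 x 46 mm, then at each end an ear 32 mm long, 26 mm wide. Under the middle only, black friction material 9 mm thick, 96 x 46 mm. Origin: centre of its underside; z up; same from either end. At start it lies on the magazine's floor, three pads on it, its -x ear 29 to 37 mm out of the gate.
- pad1_ear (a point): Centre of the ear of pad1 that sticks out of the magazine at the start (x = -64 mm, z = 13 mm in the pad's frame: mid-thickness of the plate). The ear's underside is 9 mm above the pad's underside.
- pad2: The brake pad lying on pad1, loose, sliding easily in the magazine (friction about 0.3); drops 17 mm to the magazine's floor when pad1 is drawn. Same shape and size as pad1.
- pad3: The brake pad lying on pad2. Same shape and size as pad1.
- pad4: The topmost brake pad, lying on pad3. Same shape and size as pad1.
- magazine: Grey sheet-metal gravity magazine bolted to the bench, 174 mm long (x), 60 mm wide, 100 mm high: floor block 20 mm high, side uprights, back wall, front gate, open top. Origin: centre of its underside on the bench; the outlet is at -x, pads are drawn towards -x. The stack stands centred on the origin, 3 mm play at each end, 2.5 mm at each side. Foot flange 4 mm high, to 55 mm either side.
- outlet (a point): Middle of the floor's front edge under the gate's outer face (x = -87, z = 20 mm in the magazine's frame). The gap under the gate is 20 mm high and passes one pad only. Outside it only the bench lies under the ear. Drawing takes up to about 8 N; a pad is wholly out when its centre is 80 mm past this point.
- carrier: Caliper carrier, bare aluminium, bolted to the bench: two end blocks (x = 51 to 73 and -51 to -73 mm), 60 mm wide, 46 mm high, joined by a bar 30 mm wide, 12 mm high. Each block has a notch in its top, 32 mm wide, 12 mm deep, open along x, bottom 34 mm above the bench. Origin: centre of its underside; x from block to block; same from either end. Fingers have room between the blocks.
- carrier_seat (a point): Where the pad's origin is when it lies home: over the carrier's centre, 25 mm above the bench, axes as the carrier's. The ears lie on the notch bottoms, the friction material hangs between the blocks; 3 mm play each way.
- grease_tin: Bystander: closed grease tin, 72 mm across, 95 mm high, origin at the centre of its underside.
- screwdriver: Bystander: screwdriver lying on the bench, about 200 mm long along its x.
- carton: Bystander: cardboard carton 90 x 130 x 50 mm, origin at the centre of its underside.
- bearing: Bystander: flat steel bearing ring, 72 mm across, 20 mm high, origin at the centre of its underside.
Not all that is in view belongs to the job. What is shaped like the pad3 but yellow is not meant.

How it is judged:
On the way, in this order (a step that is already met when the one before it is completed fails the run):
1. pad1 is drawn wholly out of the gate and the three pads above have settled flat in the magazine (x of pad1 in the frame of magazine below -0.165 m and z of pad2 in the frame of magazine between 0.016 and 0.025 m and x of pad2 in the frame of magazine between -0.012 and 0.012 m and angle between each of pad2, pad3, pad4's own z axis and vertical below 0.08 rad and z of pad3 in the frame of magazine between 0.033 and 0.042 m and x of pad3 in the frame of magazine between -0.012 and 0.012 m and z of pad4 in the frame of magazine between 0.05 and 0.059 m and x of pad4 in the frame of magazine between -0.012 and 0.012 m), for 0.1 s.
2. pad1 lies flat on the bench, let go (height (world z) of pad1 between -0.003 and 0.004 m and angle between pad1's own z axis and vertical below 0.06 rad and linear speed of pad1 below 0.02 m/s and contact force between the fingers and pad1 below 0.1 N), for 0.2 s.
At the end, for the whole second after the job is handed in: pad1 released, at rest in the carrier: within 7 mm of the seat in plan, 3 mm in height, tilt under 0.06 rad, lengthwise within 0.12 rad; pads 2 to 4 lie flat (0.08 rad) in the magazine, pad2 on its floor, heights 4 mm too low to 5 mm too high, within 12 mm of its centre lengthwise (horizontal distance between pad1 and carrier_seat below 0.007 m and z of pad1 in the frame of carrier_seat between -0.003 and 0.003 m and angle between pad1's own z axis and vertical below 0.06 rad and angle between the x axis of pad1 and the x axis of carrier_seat, either way round below 0.12 rad and linear speed of pad1 below 0.02 m/s and contact force between the fingers and pad1 below 0.1 N and z of pad2 in the frame of magazine between 0.016 and 0.025 m and x of pad2 in the frame of magazine between -0.012 and 0.012 m and angle between each of pad2, pad3, pad4's own z axis and vertical below 0.08 rad and z of pad3 in the frame of magazine between 0.033 and 0.042 m and x of pad3 in the frame of magazine between -0.012 and 0.012 m and z of pad4 in the frame of magazine between 0.05 and 0.059 m and x of pad4 in the frame of magazine between -0.012 and 0.012 m); the robot touches nothing.
It fails at once if a pad above is dragged out of the gate by more than 30 mm or lifted more than 15 mm (x of any of pad2, pad3, pad4 in the frame of magazine below -0.03 m or z of pad2 in the frame of magazine above 0.052 m or z of pad3 in the frame of magazine above 0.069 m or z of pad4 in the frame of magazine above 0.086 m).
It fails at once if pad1 is let go in the air, more than 50 mm above the bench (contact force between the fingers and pad1 below 0.1 N and height (world z) of pad1 above 0.05 m).
It fails at once if a bystander is moved by more than 30 mm (distance of any of grease_tin, screwdriver, carton, bearing from where it was at the start of the episode above 0.03 m).
It also fails if it takes over 54 s, if anything falls off the work surface, if the arm or the gripper's body presses on something with over 40 N, if the wrist force passes 120 N, or if a joint passes its speed limit or range.

## Working session

There is one attempt and no reset: what is moved stays moved. The work goes in short steps, Python scripts to look and compute and a tool call to move; the robot and the scene stay as the last step left them, time stands still between calls to the robot, and variables do not carry over. Pictures are saved under pics/ and viewed, at most 10 in all, crops included, and the job is handed in when it is done.

Besides the shell and the picture viewer there is one more tool, called after "Emit:" by a JSON object that holds its "name" and its "arguments", one argument or row to a line. apply_moves: Moves the arm, as the interface text tells. Its arguments: {"type":"object","properties":{"deltas":{"type":"array"},"grip_force":{"type":"number"}},"required":["deltas"]}

```bash
mkdir -p pics; cat > h.py <<'E'
import numpy as np, cv2
from station import ctrl
def snap(n,f):
    c=ctrl.camera(n); cv2.imwrite(f,c["img"][:,:,::-1]); np.savez(f"{n}.npz",K=c["K"],pose=c["pose"],img=c["img"]); return c
def px(n,u,v,z):
    c=np.load(f"{n}.npz"); K,T=c["K"],c["pose"]
    d=np.linalg.inv(K)@[u,v,1]; d=T[:3,:3]@(d*[1,-1,-1]); o=T[:3,3]
    return (o+d*(z-o[2])/d[2])
def proj(n,p):
    c=np.load(f"{n}.npz"); K,T=c["K"],c["pose"]
    q=T[:3,:3].T@(np.array(p)-T[:3,3])*[1,-1,-1]; q=K@q; return q[:2]/q[2]
E
python3 -c "
from h import *
c=snap('top','pics/top.png');d=snap('side','pics/side.png');print(c.keys(),c['K'],c['pose'],d['pose']);print(ctrl.get_obs())"
```

```text
dict_keys(['img', 'K', 'pose']) [[437.67687021   0.         317.92988443]
 [  0.         437.67687021 239.00567851]
 [  0.           0.           1.        ]] [[-0.00450307  0.99304785 -0.11762518  0.48265539]
 [-0.99998417 -0.00407506  0.00387895 -0.02480641]
 [ 0.00337266  0.11764079  0.99305049  0.84468766]
 [ 0.          0.          0.          1.        ]] [[ 0.81827743  0.32093958 -0.47688555  0.1043433 ]
 [-0.574798    0.46465806 -0.67357267 -0.67626617]
 [ 0.00541258  0.82528218  0.56469463  0.64198772]
 [ 0.          0.          0.          1.        ]]
{'time_s': 0.1, 'qpos': array([ 1.22440217e+00,  3.00405462e-01,  1.52153271e+00,  2.49073065e-05,
        1.32070035e+00, -6.66216614e-02]), 'joint_vel': array([ 5.38986690e-04,  5.15612118e-05, -2.04835096e-03,  8.08605603e-04,
       -6.07774821e-05,  3.81661998e-04]), 'tau': array([ 2.11102400e-03, -5.32650197e+01, -3.53278148e+01,  7.08786445e-02,
        2.35961471e-02, -6.66347387e-05]), 'ee_pos': array([0.15180171, 0.52838654, 0.2063428 ]), 'eef_rot': array([-3.14055071e+00, -9.36982058e-05,  2.86181393e+00]), 'force': array([ 0.10805415, -0.43786934,  0.62797116]), 'moment': array([ 0.01914159, -0.00855214,  0.03103025]), 'grip_force': 0.0, 'grip_width': 0.09368920104539863}
```

View pics/top.png

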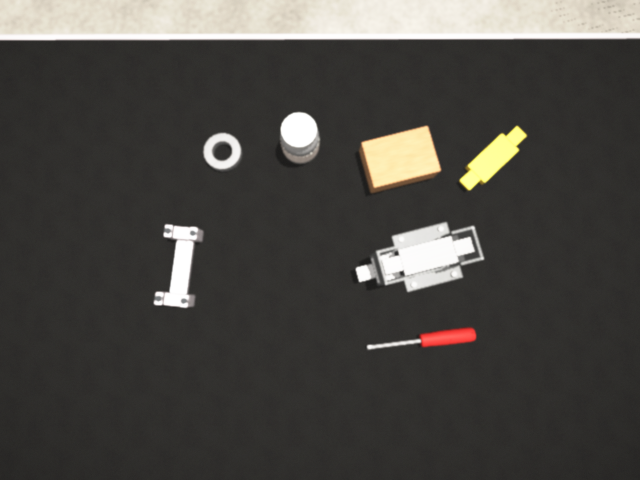

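View pics/side.png

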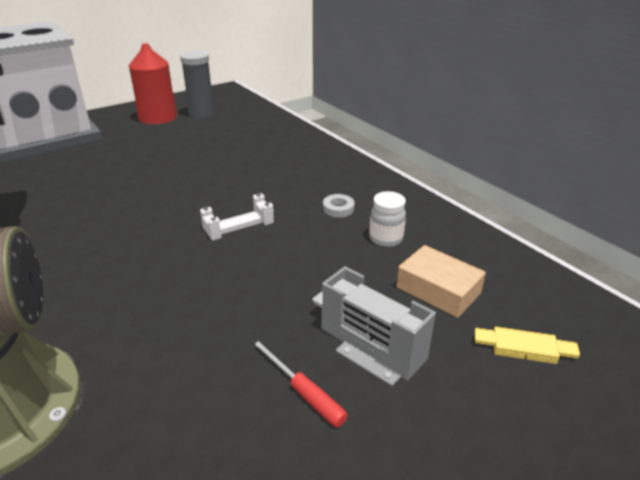

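The top view shows the magazine at about (430,258) with the ear at (364,273) pointing left (+y). The carrier is at (180,266), and the open bench lies between them. I'll enlarge both.

```bash
python3 -c "
from h import *
i=cv2.imread('pics/top.png')
cv2.imwrite('pics/m.png',cv2.resize(i[210:300,345:495],None,fx=5,fy=5,interpolation=2))
cv2.imwrite('pics/c.png',cv2.resize(i[216:316,140:220],None,fx=6,fy=6,interpolation=2))"
```

```text
(no output)
```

View pics/m.png

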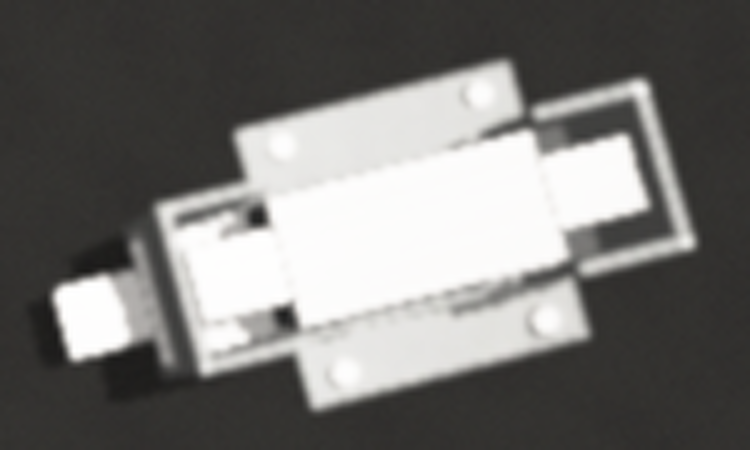

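View pics/c.png

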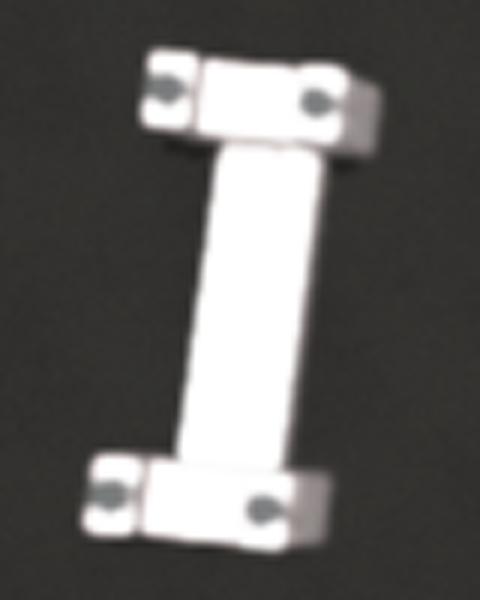

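```bash
python3 -c "
from h import *
np.set_printoptions(precision=4,suppress=True)
M=lambda x,y,z:px('top',345+(x+.5)/5-.5,210+(y+.5)/5-.5,z)
C=lambda x,y,z:px('top',140+(x+.5)/6-.5,216+(y+.5)/6-.5,z)
f=np.array([M(*p,.004) for p in [(235,130),(512,62),(590,340),(314,410)]]);print('fl',f.mean(0),[np.linalg.norm(f[i]-f[i-1]) for i in range(4)])
d=f[0]-f[1]+f[3]-f[2];print('yaw out',np.arctan2(d[1],d[0]))
r=np.array([M(*p,.1) for p in [(157,205),(640,80),(695,245),(205,375)]]);print('rim',r.mean(0),[np.linalg.norm(r[i]-r[i-1]) for i in range(4)])
d=r[0]-r[1]+r[3]-r[2];print('yaw out',np.arctan2(d[1],d[0]))
e=[M(*p,.037) for p in [(52,293),(72,362)]];print('ear front',e,np.linalg.norm(e[0]-e[1]),np.mean(e,0))
c=np.array([C(*p,.046) for p in [(144,48),(349,64),(290,552),(83,537)]]);print('car',c.mean(0),[np.linalg.norm(c[i]-c[i-1]) for i in range(4)])
d=c[0]-c[3]+c[1]-c[2];print('yaw',np.arctan2(d[1],d[0]))
"
```

```text
fl [ 0.5475 -0.2384  0.004 ] [np.float64(0.11129387716840325), np.float64(0.1115948067142992), np.float64(0.11091205058862345), np.float64(0.10977837351934021)]
yaw out 1.8096694570194294
rim [ 0.543  -0.2183  0.1   ] [np.float64(0.059797202538037095), np.float64(0.1725740597456906), np.float64(0.05922973865958952), np.float64(0.17382683553794837)]
yaw out 1.8213641092490502
ear front [array([ 0.5238, -0.0961,  0.037 ]), array([ 0.4985, -0.1031,  0.037 ])] 0.026309614675691078 [ 0.5111 -0.0996  0.037 ]
car [0.5303 0.2315 0.046 ] [np.float64(0.14909916179325566), np.float64(0.06326678709199969), np.float64(0.1486954455189779), np.float64(0.06245953531153718)]
yaw -0.0888151269347547
```

The sizes match the given ones, and the ear front sits 123 mm from the magazine centre, which is consistent. Approaching above the ear.

Emit:
{"name": "apply_moves", "arguments": {
  "deltas": [
    [0, 1.8, -3.2, 0, 0, 0, -0.052],
    [0, 1.8, -3.2, 0, 0, 0, -0.052],
    [0, 1.8, -3.2, 0, 0, 0, -0.052],
    [0, 1.8, -3.2, 0, 0, 0, -0.052],
    [0, 1.8, -3.2, 0, 0, 0, -0.052],
    [0, 1.8, -3.2, 0, 0, 0, -0.052],
    [0, 1.8, -3.2, 0, 0, 0, -0.052],
    [0, 1.8, -3.2, 0, 0, 0, -0.052],
    [0, 1.8, -3.2, 0, 0, 0, -0.052],
    [0, 1.8, -3.2, 0, 0, 0, -0.052]
  ],
  "grip_force": 50
}}

```text
time_s: 1.1
ee_pos: [0.3322, 0.2072, 0.2068]
eef_rot: [-3.141, -0.0, 2.34]
force: [0.3, 0.3, 0.5]
grip_width: 0.0941
grip_force: 0.0
```

Emit:
{"name": "apply_moves", "arguments": {
  "deltas": [
    [0, 1.8, -3.2, 0, 0, 0, -0.052],
    [0, 1.8, -3.2, 0, 0, 0, -0.052],
    [0, 1.8, -3.2, 0, 0, 0, -0.052],
    [0, 1.8, -3.2, 0, 0, 0, -0.052],
    [0, 1.8, -3.2, 0, 0, 0, -0.052],
    [0, 1.8, -3.2, 0, 0, 0, -0.052],
    [0, 1.8, -3.2, 0, 0, 0, -0.052],
    [0, 1.8, -3.2, 0, 0, 0, -0.052],
    [0, 1.8, -3.2, 0, 0, 0, -0.052],
    [0, 0, 0, 0, 0, 0, -0.052]
  ]
}}

```text
time_s: 2.1
ee_pos: [0.4948, -0.0824, 0.2061]
eef_rot: [-3.141, -0.0, 1.817]
force: [-0.4, 0.8, 0.1]
grip_width: 0.094
grip_force: 0.0
```

Emit:
{"name": "apply_moves", "arguments": {
  "deltas": [
    [0, 0.6, -1.0, -3, 0, 0, 0],
    [0, 0.6, -1.0, -3, 0, 0, 0],
    [0, 0.7, -0.9, -3, 0, 0, 0],
    [0, 0, 0, -3, 0, 0, 0],
    [0, 0, 0, -2, 0, 0, 0],
    [0, 0, 0, -1.6, 0, 0, 0],
    [0, 0, 0, -1, 0, 0, 0],
    [0, 0, 0, 0, 0, 0, 0]
  ]
}}

```text
time_s: 2.9
ee_pos: [0.5122, -0.1082, 0.0397]
eef_rot: [-3.14, -0.001, 1.822]
force: [0.5, -0.1, -0.9]
grip_width: 0.0941
grip_force: 0.0
```

```bash
python3 -c "
from h import *
snap('top','pics/t2.png');snap('side','pics/s2.png')
a=cv2.imread('pics/t2.png')[190:310,300:500];b=cv2.imread('pics/s2.png')[220:380,240:440]
r=lambda i:cv2.resize(i,(400*2,300*2 if 0 else 480))
cv2.imwrite('pics/x2.png',np.hstack([cv2.resize(a,(400,240)),cv2.resize(b,(400,320))[:240]]) )
cv2.imwrite('pics/x2.png',cv2.resize(b,(750,600),interpolation=2))"
```

```text
(no output)
```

View pics/x2.png

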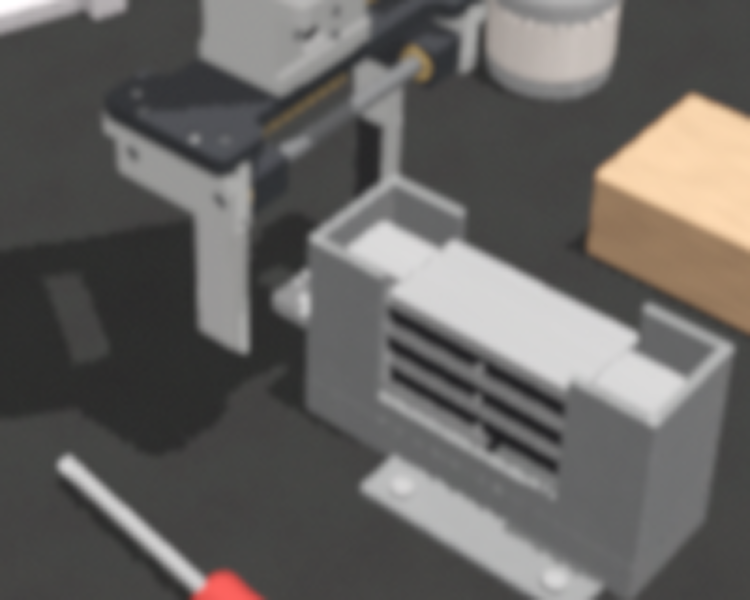

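The side crop shows the near finger at (220,270) and the far finger at (380,150), straddling the ear at (295,300) with the gate clear. I'll nudge 4 mm inward and close.

Emit:
{"name": "apply_moves", "arguments": {
  "deltas": [
    [0, 0.2, -0.4, 0, 0, 0, 0],
    [255, 0, 0, 0, 0, 0, 0],
    [255, 0, 0, 0, 0, 0, 0],
    [255, 0, 0, 0, 0, 0, 0],
    [255, 0, 0, 0, 0, 0, 0],
    [255, 0, 0, 0, 0, 0, 0],
    [255, 0, 0, 0, 0, 0, 0],
    [255, 0, 0, 0, 0, 0, 0],
    [255, 0, 0, 0, 0, 0, 0]
  ]
}}

```text
time_s: 3.9
ee_pos: [0.5149, -0.1124, 0.0408]
eef_rot: [-3.142, 0.0, 1.822]
force: [0.5, -0.2, -0.0]
grip_width: 0.034
grip_force: 0.0
```

Emit:
{"name": "apply_moves", "arguments": {
  "deltas": [
    [255, 0, 0, 0, 0, 0, 0],
    [255, 0, 0, 0, 0, 0, 0],
    [255, 0, 0, 0, 0, 0, 0],
    [255, 0, 0, 0, 0, 0, 0]
  ]
}}

```text
time_s: 4.3
ee_pos: [0.5149, -0.1124, 0.0408]
eef_rot: [-3.142, -0.0, 1.822]
force: [-0.4, -0.2, 0.5]
grip_width: 0.0019
grip_force: 0.0
```

```bash
python3 -c "
from h import *
snap('top','pics/t3.png');snap('side','pics/s3.png')
b=cv2.imread('pics/s3.png')[230:350,260:410]
cv2.imwrite('pics/x3.png',cv2.resize(b,(750,600),interpolation=2))
print(proj('side',[.5149,-.1124,.0158]),proj('side',[.511,-.0996,.037]),proj('top',[.511,-.0996,.037]))"
```

```text
[322.26645202 306.9346464 ] [316.34199057 294.66983676] [357.00998057 275.16536668]
```

View pics/x3.png

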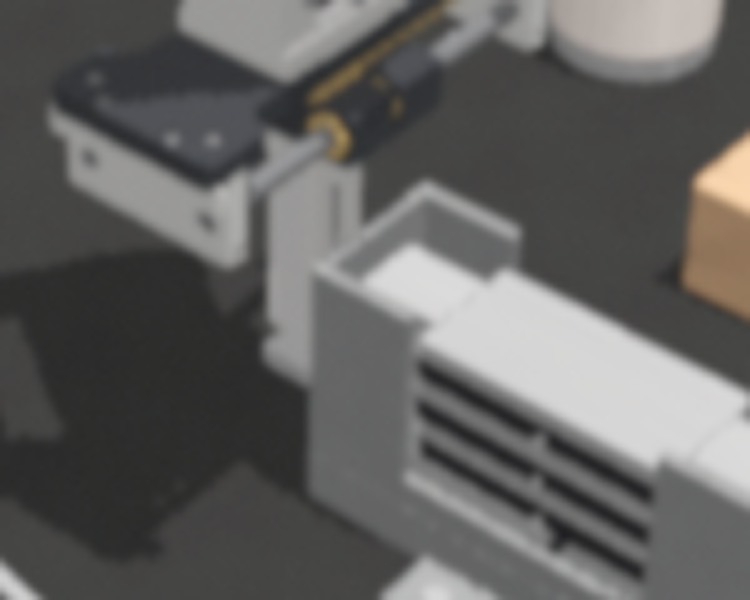

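```bash
python3 -c "
from h import *
b=cv2.imread('pics/t3.png')[210:300,330:450]
cv2.imwrite('pics/x4.png',cv2.resize(b,(800,600),interpolation=2))
for q in ([.5149,-.1124,.0158],[.5149,-.1124,.0658],[.511,-.0996,.037]): p=proj('top',q); print((p-[330,210])*6.667)
print(ctrl.get_obs()['grip_width'])"
```

```text
[218.11939158 423.12648081]
[237.8180989  415.72391139]
[180.07554045 434.45749965]
0.00023881940803586018
```

View pics/x4.png

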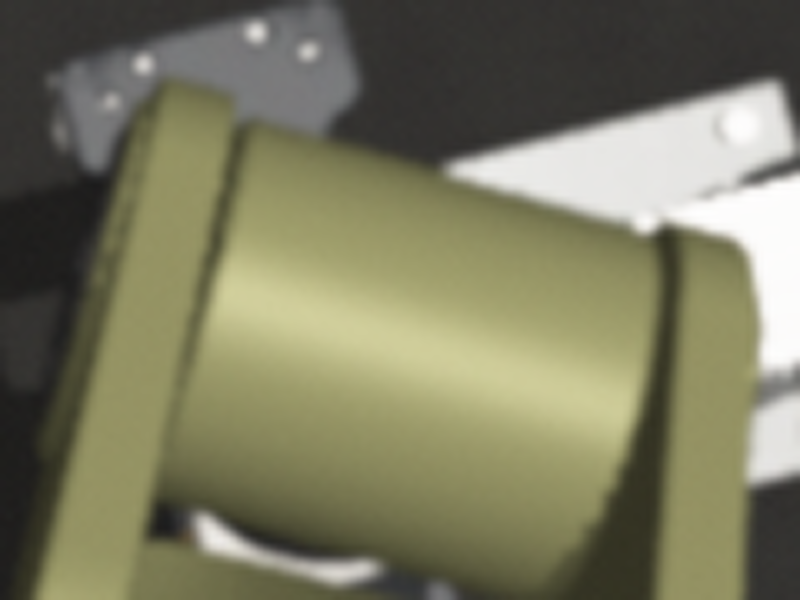

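Emit:
{"name": "apply_moves", "arguments": {
  "deltas": [
    [0, 0, 0, 0, 0, 0, 0],
    [0, 0, 0, 0, 0, 0, 0],
    [0, 0, 0, 0, 0, 0, 0],
    [0, 0, 0, 0, 0, 0, 0],
    [0, 0, 0, 0, 0, 0, 0],
    [0, 0, 0, 0, 0, 0, 0],
    [0, -1, 3, 3, 0, 0, 0],
    [0, -1, 4, 4, 0, 0, 0],
    [0, -1, 4, 4, 0, 0, 0],
    [0, -1, 4, 4, 0, 0, 0]
  ]
}}

```text
time_s: 5.4
ee_pos: [0.4781, 0.0233, 0.1767]
eef_rot: [3.141, -0.0, 1.821]
force: [0.7, 0.1, 0.1]
grip_width: 0.0771
grip_force: 0.0
```

```bash
python3 -c "
from h import *
snap('top','pics/t4.png');snap('side','pics/s4.png')
a=cv2.imread('pics/t4.png')[210:300,345:465];b=cv2.imread('pics/s4.png')[240:330,290:410]
cv2.imwrite('pics/x5.png',np.hstack([cv2.resize(i,(400,300),interpolation=2) for i in (a,b)]))"
```

```text
(no output)
```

View pics/x5.png

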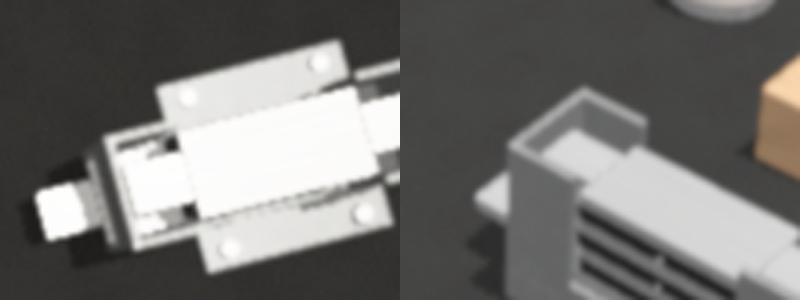

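The ear has not moved: it shows at (60,210) in the left half and (490,195) in the right half. The fingers closed without touching it, so I'll check the tip reach and triangulate the ear's height.

```bash
python3 -c "
from h import *
np.set_printoptions(precision=4,suppress=True)
print(ctrl.tip_reach,[a for a in dir(ctrl) if a[0]!='_'])
out=np.array([-.242,.970,0]);n=np.array([.970,.242,0]);m=np.array([.543,-.218,0])
for z in (.02,.029,.037,.05):
  for l in (-.015,.011): print(z,l,proj('side',m+.121*out+l*n+[0,0,z]),proj('top',m+.121*out+l*n+[0,0,z]))
# tip
for z in (.0158,.037): 
  for l in (-.012,-.002,): print('fing',z,l,(proj('side',m+.109*out+l*n+[0,0,z])-[260,230])*5)
# rim & flange parallax check in side view
for s in((87,30),(87,-30),(-87,-30)): print(s,proj('side',m+s[0]/1e3*out+s[1]/1e3*n+[0,0,.1]))
"
```

```text
0.025 ['MotionError', 'camera', 'get_obs', 'hand_in', 'tip_reach']
0.02 -0.015 [312.2994 306.0125] [358.7534 281.8005]
0.02 0.011 [321.9209 298.6521] [355.2059 268.361 ]
0.029 -0.015 [312.2988 302.1367] [359.2189 281.7009]
0.029 0.011 [321.9725 294.8037] [355.6309 268.1144]
0.037 -0.015 [312.2982 298.6553] [359.6414 281.6105]
0.037 0.011 [322.0188 291.3476] [356.0166 267.8906]
0.05 -0.015 [312.2972 292.9243] [360.3461 281.4597]
0.05 0.011 [322.0951 285.6594] [356.6597 267.5174]
fing 0.0158 -0.012 [292.8774 399.9416]
fing 0.0158 -0.002 [311.4123 385.467 ]
fing 0.037 -0.012 [293.2819 354.0983]
fing 0.037 -0.002 [312.056  339.7475]
(87, 30) [345.0267 265.843 ]
(87, -30) [321.9426 282.8354]
(-87, -30) [413.8636 333.5847]
```

The images put the fingertips about 20 mm higher than the stated geometry, which would explain closing above the ear. I'll check by touching the open bench gently.

Emit:
{"name": "apply_moves", "arguments": {
  "deltas": [
    [0, 0, 0, -3, 0, 0, 0],
    [0, 0, 0, -3, 0, 0, 0],
    [0, 0, 0, -3, 0, 0, 0],
    [0, 0, 0, -3, 0, 0, 0],
    [0, 0, 0, -2, 0, 0, 0],
    [0, 0, 0, -0.5, 0, 0, 0],
    [0, 0, 0, -0.2, 0, 0, 0],
    [0, 0, 0, -0.2, 0, 0, 0],
    [0, 0, 0, 0, 0, 0, 0]
  ]
}}

```text
time_s: 6.4
ee_pos: [0.4792, 0.022, 0.0269]
eef_rot: [3.141, 0.0, 1.822]
force: [0.5, -0.0, -0.7]
grip_width: 0.094
grip_force: 0.0
```

Emit:
{"name": "apply_moves", "arguments": {
  "deltas": [
    [0, 0, 0, -0.2, 0, 0, 0],
    [0, 0, 0, -0.2, 0, 0, 0],
    [0, 0, 0, 0, 0, 0, 0]
  ]
}}

```text
time_s: 6.7
ee_pos: [0.4788, 0.0221, 0.0223]
eef_rot: [3.142, -0.0, 1.822]
force: [0.0, -0.1, -0.4]
grip_width: 0.0938
grip_force: 0.0
```

Emit:
{"name": "apply_moves", "arguments": {
  "deltas": [
    [0, 0, 0, -0.3, 0, 0, 0],
    [0, 0, 0, -0.3, 0, 0, 0],
    [0, 0, 0, -0.2, 0, 0, 0],
    [0, 0, 0, -0.2, 0, 0, 0],
    [0, 0, 0, 0, 0, 0, 0]
  ]
}}

```text
time_s: 7.2
ee_pos: [0.4786, 0.0221, 0.012]
eef_rot: [-3.141, -0.0, 1.822]
force: [-0.2, 0.0, -0.2]
grip_width: 0.0943
grip_force: 0.0
```

Emit:
{"name": "apply_moves", "arguments": {
  "deltas": [
    [0, 0, 0, -0.2, 0, 0, 0],
    [0, 0, 0, -0.2, 0, 0, 0],
    [0, 0, 0, 0, 0, 0, 0]
  ]
}}

```text
time_s: 7.5
ee_pos: [0.4786, 0.0221, 0.008]
eef_rot: [-3.141, -0.0, 1.822]
force: [-0.6, 0.0, 0.4]
grip_width: 0.0939
grip_force: 0.0
```

Emit:
{"name": "apply_moves", "arguments": {
  "deltas": [
    [0, 0, 0, -0.2, 0, 0, 0],
    [0, 0, 0, 0, 0, 0, 0]
  ]
}}

```text
time_s: 7.7
ee_pos: [0.4787, 0.0221, 0.0061]
eef_rot: [-3.141, -0.0, 1.822]
force: [0.6, 0.9, -0.3]
grip_width: 0.0936
grip_force: 0.0
```

Emit:
{"name": "apply_moves", "arguments": {
  "deltas": [
    [0, 0, 0, -0.2, 0, 0, 0],
    [0, 0, 0, 0, 0, 0, 0]
  ]
}}

```text
time_s: 7.9
ee_pos: [0.4787, 0.0221, 0.0041]
eef_rot: [-3.141, -0.0, 1.822]
force: [0.7, -0.1, -0.6]
grip_width: 0.0936
grip_force: 0.0
```

Emit:
{"name": "apply_moves", "arguments": {
  "deltas": [
    [0, 0, 0, -0.1, 0, 0, 0],
    [0, 0, 0, 0, 0, 0, 0]
  ]
}}

```text
time_s: 8.1
ee_pos: [0.4787, 0.0221, 0.0032]
eef_rot: [-3.141, -0.0, 1.822]
force: [-0.3, 0.5, -0.2]
grip_width: 0.0937
grip_force: 0.0
```

Emit:
{"name": "apply_moves", "arguments": {
  "deltas": [
    [0, 0, 0, -0.2, 0, 0, 0],
    [0, 0, 0, 0, 0, 0, 0]
  ]
}}

```text
time_s: 8.3
ee_pos: [0.479, 0.022, 0.0017]
eef_rot: [3.141, 0.0, 1.822]
force: [-0.8, 0.0, 6.6]
grip_width: 0.0939
grip_force: 3.4
```

Emit:
{"name": "apply_moves", "arguments": {
  "deltas": [
    [0, 0, 0, -0.2, 0, 0, 0],
    [0, 0, 0, 0, 0, 0, 0]
  ]
}}

```text
time_s: 8.5
ee_pos: [0.4791, 0.022, 0.0014]
eef_rot: [3.141, 0.0, 1.822]
force: [-15.5, -0.1, 39.6]
grip_width: 0.0938
grip_force: 19.8
```

```bash
python3 -c "
from h import *
print(ctrl.get_obs())
snap('side','pics/s5.png')
b=cv2.imread('pics/s5.png')
p=np.array([.4787,.0221,0]);n=np.array([.970,.242,0])
for l in (-.047,-.0595,.047,.0595):
  q=proj('side',p+l*n);print(q)
q=proj('side',p-.053*n);x,y=int(q[0]),int(q[1])
c=b[y-80:y+40,x-50:x+110].copy();cv2.imwrite('pics/x6.png',cv2.resize(c,(800,600),interpolation=2));print(x-50,y-80)
"
```

```text
{'time_s': 8.5, 'qpos': array([-3.03810924e-02,  4.35162952e-01,  1.88653609e+00, -1.82319169e-04,
        8.19431622e-01, -2.81422679e-01]), 'joint_vel': array([ 0.00053227, -0.00096817,  0.00315226, -0.00098694, -0.00320152,
       -0.00047206]), 'tau': array([-1.81531766e-01, -3.48025954e+01, -2.25537604e+01,  2.03849436e-01,
       -4.17483106e+00, -2.06327741e-02]), 'ee_pos': array([0.47908863, 0.02202129, 0.00140048]), 'eef_rot': array([3.14118586e+00, 2.56348953e-04, 1.82196229e+00]), 'force': array([-15.51536813,  -0.0870242 ,  39.5743588 ]), 'moment': array([-0.14911725,  3.21436629,  0.02733242]), 'grip_force': 19.79448515921831, 'grip_width': 0.0938381140248491}
[248.06300645 293.56116505]
[243.07911358 296.87942533]
[283.14287551 270.2050979 ]
[287.51138175 267.2965601 ]
195 215
```

View pics/x6.png

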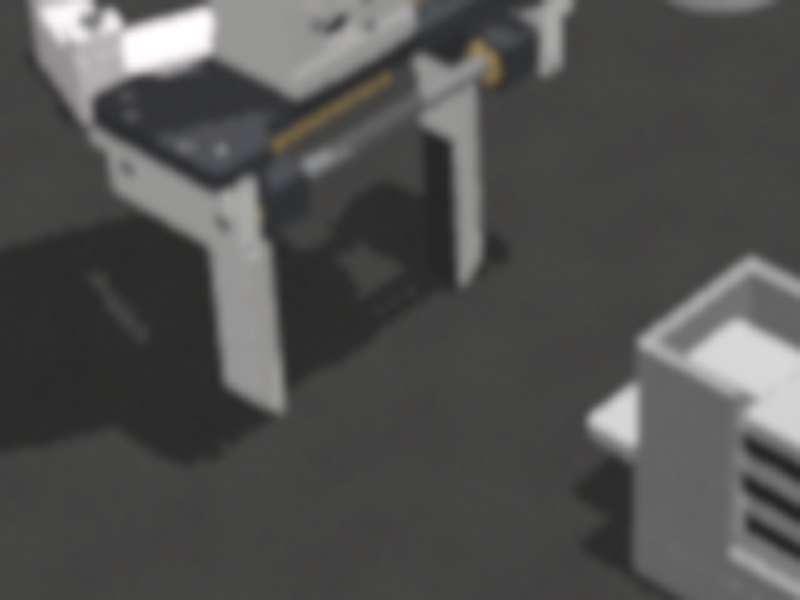

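The bench is felt at a reported z of about 0.002, so the real tips are about 2 mm ahead of the reported TCP. The crop shows them on the bench at (255,400) and (468,285), and x and y agree. I'll go back to the ear lower, with the body leaned about 0.2 rad away from the magazine so it clears the rim.

Emit:
{"name": "apply_moves", "arguments": {
  "deltas": [
    [0, 0, 0, 3, 0, 0, 0],
    [0, 0, -1, 4, -0.06, -0.015, 0],
    [0, 0.8, -3, 3, -0.067, -0.017, 0],
    [0, 0.9, -3, 0, -0.067, -0.016, 0],
    [0, 0.9, -3.2, 0, 0, 0, 0],
    [0, 0.9, -3.2, 0, 0, 0, 0],
    [0, 0, 0, -2.5, 0, 0, 0],
    [0, 0, 0, -2, 0, 0, 0],
    [0, 0, 0, 0, 0, 0, 0]
  ]
}}

```text
time_s: 9.45
ee_pos: [0.5124, -0.1119, 0.052]
eef_rot: [-3.136, 0.198, 1.822]
force: [-0.3, -0.9, 0.6]
grip_width: 0.0939
grip_force: 0.0
```

Emit:
{"name": "apply_moves", "arguments": {
  "deltas": [
    [0, 0.15, 0, -1, 0, 0, 0],
    [0, 0, 0, -1, 0, 0, 0],
    [0, 0, 0, -0.8, 0, 0, 0],
    [255, 0, 0, 0, 0, 0, 0],
    [255, 0, 0, 0, 0, 0, 0],
    [255, 0, 0, 0, 0, 0, 0],
    [255, 0, 0, 0, 0, 0, 0],
    [255, 0, 0, 0, 0, 0, 0],
    [255, 0, 0, 0, 0, 0, 0],
    [255, 0, 0, 0, 0, 0, 0]
  ]
}}

```text
time_s: 10.45
ee_pos: [0.5153, -0.112, 0.0264]
eef_rot: [-3.14, 0.2, 1.822]
force: [0.0, -0.3, 0.6]
grip_width: 0.0414
grip_force: 0.0
```

Emit:
{"name": "apply_moves", "arguments": {
  "deltas": [
    [255, 0, 0, 0, 0, 0, 0],
    [255, 0, 0, 0, 0, 0, 0],
    [255, 0, 0, 0, 0, 0, 0],
    [255, 0, 0, 0, 0, 0, 0]
  ]
}}

```text
time_s: 10.85
ee_pos: [0.5153, -0.112, 0.0263]
eef_rot: [-3.14, 0.2, 1.822]
force: [-0.2, 0.5, 0.3]
grip_width: 0.025
grip_force: 50.0
```

Gripped at 25 mm, which is the ear's width. Drawing straight out.

Emit:
{"name": "apply_moves", "arguments": {
  "deltas": [
    [255, -0.12, 0.48, 0, 0, 0, 0],
    [255, -0.24, 0.97, 0, 0, 0, 0],
    [255, -0.24, 0.97, 0, 0, 0, 0]
  ]
}}

```text
time_s: 11.15
ee_pos: [0.5092, -0.0873, 0.0264]
eef_rot: [-3.14, 0.2, 1.822]
force: [1.0, -4.6, 0.0]
grip_width: 0.0249
grip_force: 50.0
```

Emit:
{"name": "apply_moves", "arguments": {
  "deltas": [
    [255, -0.37, 1.45, 0, 0, 0, 0],
    [255, -0.37, 1.45, 0, 0, 0, 0],
    [255, -0.37, 1.45, 0, 0, 0, 0],
    [255, -0.37, 1.45, 0, 0, 0, 0],
    [255, -0.37, 1.45, 0, 0, 0, 0],
    [255, -0.37, 1.45, 0, 0, 0, 0],
    [255, -0.37, 1.45, 0, 0, 0, 0],
    [255, -0.37, 1.45, 0, 0, 0, 0],
    [255, -0.37, 1.45, 0, 0, 0, 0],
    [255, 0, 0, 0, 0, 0, 0]
  ]
}}

```text
time_s: 12.15
ee_pos: [0.4751, 0.0445, 0.0261]
eef_rot: [-3.139, 0.199, 1.824]
force: [-0.5, 0.1, -1.8]
grip_width: 0.0252
grip_force: 50.0
```

Pad out by about 161 mm, and the force drop shows its weight is carried. Lowering it to the bench.

Emit:
{"name": "apply_moves", "arguments": {
  "deltas": [
    [255, 0, 0, -0.5, 0, 0, 0],
    [255, 0, 0, -0.5, 0, 0, 0],
    [255, 0, 0, -0.5, 0, 0, 0],
    [255, 0, 0, -0.2, 0, 0, 0],
    [255, 0, 0, 0, 0, 0, 0]
  ]
}}

```text
time_s: 12.65
ee_pos: [0.476, 0.0424, 0.009]
eef_rot: [-3.139, 0.2, 1.822]
force: [0.3, -1.0, 0.6]
grip_width: 0.0257
grip_force: 50.0
```

Emit:
{"name": "apply_moves", "arguments": {
  "deltas": [
    [255, 0, 0, -0.15, 0, 0, 0],
    [255, 0, 0, -0.05, 0, 0, 0],
    [255, 0, 0, 0, 0, 0, 0]
  ]
}}

```text
time_s: 12.95
ee_pos: [0.4761, 0.0427, 0.0074]
eef_rot: [-3.14, 0.2, 1.822]
force: [0.6, -0.2, 1.4]
grip_width: 0.0254
grip_force: 50.0
```

Emit:
{"name": "apply_moves", "arguments": {
  "deltas": [
    [0, 0, 0, 0, 0, 0, 0],
    [0, 0, 0, 0, 0, 0, 0],
    [0, 0, 0, 0, 0, 0, 0],
    [0, 0, 0, 0, 0, 0, 0],
    [0, 0, 0, 0, 0, 0, 0],
    [0, 0, 0, 0, 0, 0, 0],
    [0, 0, 0, 3, 0, 0, 0],
    [0, 0, 1, 4, 0.06, 0.015, 0],
    [0, 0, 3, 4, 0.067, 0.017, 0],
    [0, -1, 4, 4, 0.067, 0.016, 0]
  ]
}}

```text
time_s: 13.95
ee_pos: [0.4677, 0.1183, 0.1545]
eef_rot: [3.14, -0.003, 1.821]
force: [0.7, 0.0, -0.5]
grip_width: 0.0936
grip_force: 0.0
```

Emit:
{"name": "apply_moves", "arguments": {
  "deltas": [
    [0, -1, 4, 2, 0, 0, 0],
    [0, -2, 4, 0, 0, 0, 0],
    [0, -2, 4, 0, 0, 0, 0]
  ]
}}

```text
time_s: 14.25
ee_pos: [0.4166, 0.2389, 0.1728]
eef_rot: [3.14, -0.0, 1.821]
force: [0.1, 0.4, 0.2]
grip_width: 0.0938
grip_force: 0.0
```

```bash
python3 -c "
from h import *
snap('top','pics/t6.png');snap('side','pics/s6.png')
a=cv2.imread('pics/t6.png')[200:320,210:470];b=cv2.imread('pics/s6.png')[210:360,240:440]
cv2.imwrite('pics/x7.png',np.vstack([cv2.resize(a,(780,360),interpolation=2),np.pad(cv2.resize(b,(320,240),interpolation=2),((0,0),(0,460),(0,0)))]))"
```

View pics/x7.png

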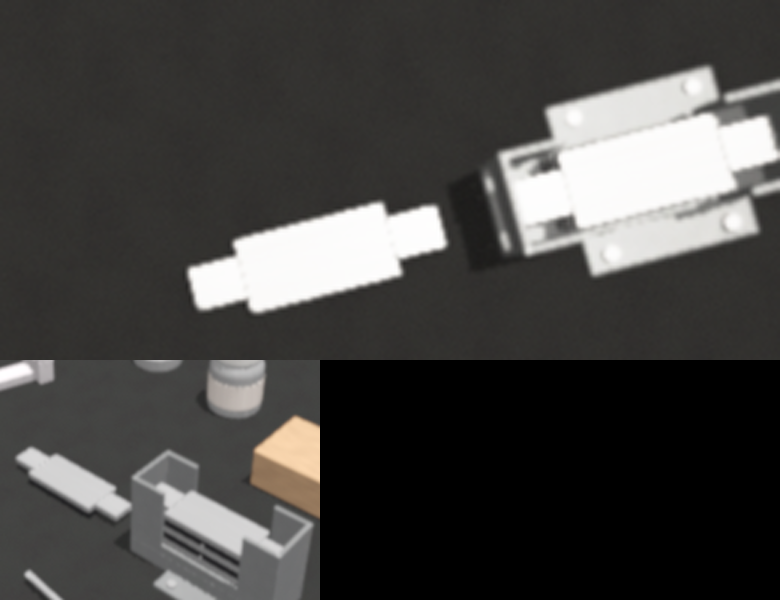

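The pad lies flat and free with its centre near (318,258) in the crop, and the three pads have settled in the magazine. I'll measure the pad by code and cross-check the carrier.

```bash
python3 -c "
from h import *
np.set_printoptions(precision=4,suppress=True)
g=cv2.imread('pics/t6.png',0);s=np.zeros_like(g);s[255:315,262:362]=g[255:315,262:362]
c=max(cv2.findContours((s>140).astype(np.uint8),0,2)[0],key=cv2.contourArea)
w=np.array([px('top',*p[0],.017)[:2] for p in c]).astype(np.float32)
R=cv2.minAreaRect(w);print('rect',R)
m=cv2.moments(w.reshape(-1,1,2)*1000);print('cent',m['m10']/m['m00'],m['m01']/m['m00'],'yaw',.5*np.arctan2(2*m['mu11'],m['mu20']-m['mu02']))
C=lambda x,y,z:px('top',140+(x+.5)/6-.5,216+(y+.5)/6-.5,z)
np.savez('top.npz',**np.load('top.npz'))
print('bar mid',C(198,302,.012),C(304,309,.012),(C(198,302,.012)+C(304,309,.012))/2)
d=C(218,160,.012)-C(180,450,.012);e=C(323,160,.012)-C(284,450,.012);print('bar yaw',np.arctan2(d[1],d[0]),np.arctan2(e[1],e[0]))
for sx in(-73,73):
  for sy in(-30,30):
    a=-.089;x,y=sx/1e3,sy/1e3;print(sx,sy,proj('side',[.5303+x*np.cos(a)-y*np.sin(a),.2315+x*np.sin(a)+y*np.cos(a),.046]))
b=cv2.imread('pics/side.png')[185:245,195:280];cv2.imwrite('pics/sc.png',cv2.resize(b,None,fx=8,fy=8,interpolation=2))
g=cv2.cvtColor(b,6);k=max(cv2.findContours((g>120).astype(np.uint8),0,2)[0],key=cv2.contourArea)+[195,185]
k=k[:,0];print('side extremes L,R,T,B',k[k[:,0].argmin()],k[k[:,0].argmax()],k[k[:,1].argmin()],k[k[:,1].argmax()])
"
```

```text
rect ((0.49294689297676086, -0.023011766374111176), (0.047894056886434555, 0.16141277551651), 14.23627758026123)
cent 493.03301651359294 -23.16585561702596 yaw -1.3238668028607423
bar mid [0.5309 0.2483 0.012 ] [0.5286 0.2147 0.012 ] [0.5298 0.2315 0.012 ]
bar yaw -0.09620894459260938 -0.1042697455164761
-73 -30 [209.7616 222.0195]
-73 30 [199.9607 208.9841]
73 -30 [272.8415 204.3458]
73 30 [261.29  192.596]
side extremes L,R,T,B [200 209] [273 221] [260 193] [212 239]
```

The carrier agrees in both views: (0.530, 0.2315), yaw −0.09. The pad centre is (0.493, −0.023). Regrasping it by its middle.

Emit:
{"name": "apply_moves", "arguments": {
  "deltas": [
    [0, 0.95, -3.25, 0, 0, 0, 0],
    [0, 0.95, -3.25, 0, 0, 0, 0],
    [0, 0.95, -3.25, 0, 0, 0, 0],
    [0, 0.95, -3.25, 0, 0, 0, 0],
    [0, 0.95, -3.25, -2, 0, 0, 0],
    [0, 0.95, -3.25, -3, 0, 0, 0],
    [0, 0.95, -3.25, -3, 0, 0, 0],
    [0, 0.95, -3.2, -2, 0, 0, 0],
    [0, 0, 0, -2.5, 0, 0, 0],
    [0, 0, 0, 0, 0, 0, 0]
  ]
}}

```text
time_s: 15.35
ee_pos: [0.4916, -0.0229, 0.0444]
eef_rot: [-3.137, -0.002, 1.82]
force: [-0.3, 0.7, 0.6]
grip_width: 0.0938
grip_force: 0.0
```

Emit:
{"name": "apply_moves", "arguments": {
  "deltas": [
    [0, 0, 0, -1.8, 0, 0, 0],
    [0, 0, 0, -1.5, 0, 0, 0],
    [0, 0, 0, -0.6, 0, 0, 0],
    [255, 0, 0, 0, 0, 0, 0],
    [255, 0, 0, 0, 0, 0, 0],
    [255, 0, 0, 0, 0, 0, 0],
    [255, 0, 0, 0, 0, 0, 0],
    [255, 0, 0, 0, 0, 0, 0],
    [255, 0, 0, 0, 0, 0, 0],
    [255, 0, 0, 0, 0, 0, 0]
  ],
  "grip_force": 40
}}

```text
time_s: 16.35
ee_pos: [0.4933, -0.0219, 0.0082]
eef_rot: [3.142, 0.0, 1.822]
force: [-0.1, 0.1, 2.0]
grip_width: 0.0454
grip_force: 40.0
```

Emit:
{"name": "apply_moves", "arguments": {
  "deltas": [
    [255, 0, 0, 0, 0, 0, 0],
    [255, 0, 0, 0, 0, 0, 0]
  ]
}}

```text
time_s: 16.55
ee_pos: [0.4933, -0.022, 0.0082]
eef_rot: [3.142, 0.0, 1.822]
force: [-0.4, -0.5, 2.9]
grip_width: 0.0455
grip_force: 40.0
```

Emit:
{"name": "apply_moves", "arguments": {
  "deltas": [
    [255, 0, 0, 1, 0, 0, 0],
    [255, 0, 0, 2.5, 0, 0, 0],
    [255, 0, 0, 3, 0, 0, 0],
    [255, 0, 0, 1.5, 0, 0, 0],
    [255, 0.3, 2.1, 0, 0, 0, 0.103],
    [255, 0.3, 2.1, 0, 0, 0, 0.103],
    [255, 0.3, 2.1, 0, 0, 0, 0.103],
    [255, 0.3, 2.1, 0, 0, 0, 0.103],
    [255, 0.3, 2.1, 0, 0, 0, 0.103],
    [255, 0.3, 2.1, 0, 0, 0, 0.103]
  ]
}}

```text
time_s: 17.55
ee_pos: [0.5112, 0.1049, 0.0886]
eef_rot: [-3.142, 0.0, 2.444]
force: [0.5, -0.0, -1.4]
grip_width: 0.0453
grip_force: 40.0
```

Emit:
{"name": "apply_moves", "arguments": {
  "deltas": [
    [255, 0.3, 2.1, 0, 0, 0, 0.103],
    [255, 0.3, 2.1, 0, 0, 0, 0.103],
    [255, 0.3, 2.1, 0, 0, 0, 0.103],
    [255, 0.3, 2.1, 0, 0, 0, 0.103],
    [255, 0.3, 2.1, 0, 0, 0, 0.103],
    [255, 0.3, 2.1, 0, 0, 0, 0.1],
    [255, 0, 0, 0, 0, 0, 0],
    [255, 0, 0, 0, 0, 0, 0]
  ]
}}

```text
time_s: 18.35
ee_pos: [0.529, 0.2299, 0.0882]
eef_rot: [-3.141, -0.0, 3.054]
force: [0.1, -0.2, -2.3]
grip_width: 0.0451
grip_force: 40.0
```

Emit:
{"name": "apply_moves", "arguments": {
  "deltas": [
    [255, 0, 0.15, -1.5, 0, 0, 0],
    [255, 0, 0, -1.2, 0, 0, 0],
    [255, 0, 0, -0.5, 0, 0, 0],
    [255, 0, 0, -0.5, 0, 0, 0],
    [255, 0, 0, 0, 0, 0, 0]
  ]
}}

```text
time_s: 18.85
ee_pos: [0.529, 0.2312, 0.0503]
eef_rot: [-3.141, -0.001, 3.054]
force: [-0.5, -0.6, -2.1]
grip_width: 0.0454
grip_force: 40.0
```

Emit:
{"name": "apply_moves", "arguments": {
  "deltas": [
    [255, 0, 0, -0.4, 0, 0, 0],
    [255, 0, 0, -0.4, 0, 0, 0],
    [255, 0, 0, 0, 0, 0, 0]
  ]
}}

```text
time_s: 19.15
ee_pos: [0.5291, 0.2315, 0.0427]
eef_rot: [-3.141, -0.001, 3.055]
force: [-0.3, -0.8, -1.5]
grip_width: 0.0455
grip_force: 40.0
```

Emit:
{"name": "apply_moves", "arguments": {
  "deltas": [
    [255, 0, 0, -0.4, 0, 0, 0],
    [255, 0, 0, -0.3, 0, 0, 0],
    [255, 0, 0, 0, 0, 0, 0]
  ]
}}

```text
time_s: 19.45
ee_pos: [0.529, 0.2315, 0.0356]
eef_rot: [-3.141, -0.001, 3.055]
force: [0.8, -1.1, -2.6]
grip_width: 0.0453
grip_force: 40.0
```

No contact so far, so both the ears and the friction block are going in freely. Down the last 2.5 mm.

Emit:
{"name": "apply_moves", "arguments": {
  "deltas": [
    [255, 0, 0, -0.15, 0, 0, 0],
    [255, 0, 0, -0.1, 0, 0, 0],
    [255, 0, 0, 0, 0, 0, 0]
  ]
}}

```text
time_s: 19.75
ee_pos: [0.5292, 0.2316, 0.0335]
eef_rot: [-3.142, -0.0, 3.055]
force: [0.5, -0.0, -1.0]
grip_width: 0.0455
grip_force: 40.0
```

Emit:
{"name": "apply_moves", "arguments": {
  "deltas": [
    [255, 0, 0, -0.1, 0, 0, 0],
    [255, 0, 0, 0, 0, 0, 0]
  ]
}}

```text
time_s: 19.95
ee_pos: [0.5294, 0.2316, 0.0332]
eef_rot: [3.141, 0.0, 3.055]
force: [-2.4, -1.1, 4.5]
grip_width: 0.0455
grip_force: 40.0
```

Emit:
{"name": "apply_moves", "arguments": {
  "deltas": [
    [0, 0, 0, 0, 0, 0, 0],
    [0, 0, 0, 0, 0, 0, 0],
    [0, 0, 0, 0, 0, 0, 0],
    [0, 0, 0, 0, 0, 0, 0],
    [0, 0, 0, 0, 0, 0, 0],
    [0, 0, 0, 0, 0, 0, 0],
    [0, 0, 0, 2, 0, 0, 0],
    [0, 0, 0, 3, 0, 0, 0],
    [0, 0, 0, 4, 0, 0, 0],
    [0, 0, 0, 4, 0, 0, 0]
  ]
}}

```text
time_s: 20.95
ee_pos: [0.5289, 0.2315, 0.1639]
eef_rot: [-3.141, -0.001, 3.055]
force: [-0.6, -0.1, -0.2]
grip_width: 0.094
grip_force: 0.0
```

Emit:
{"name": "apply_moves", "arguments": {
  "deltas": [
    [0, -3, -3, 0, 0, 0, 0],
    [0, -3, -3, 0, 0, 0, 0],
    [0, -2, -3, 0, 0, 0, 0],
    [0, -2, -3, 0, 0, 0, 0],
    [0, 0, -3, 0, 0, 0, 0],
    [0, 0, -3, 0, 0, 0, 0]
  ]
}}

```text
time_s: 21.55
ee_pos: [0.4288, 0.0505, 0.163]
eef_rot: [3.141, 0.001, 3.055]
force: [0.5, -0.4, -0.5]
grip_width: 0.0942
grip_force: 0.0
```

```bash
python3 -c "
from h import *
np.set_printoptions(precision=4,suppress=True)
snap('side','pics/s8.png');snap('top','pics/t8.png')
g=cv2.imread('pics/t8.png',0);s=np.zeros_like(g);s[205:325,135:225]=g[205:325,135:225]
c=max(cv2.findContours((s>140).astype(np.uint8),0,2)[0],key=cv2.contourArea);print(cv2.boundingRect(c))
# ends of pad in top view: predict seated, z=.042, vs 46+ if propped
a=-.091
for z in(.042,.054):
  for sx in(-80,80):
    for sy in(-13,13):
      x,y=sx/1e3,sy/1e3;p=[.530+x*np.cos(a)-y*np.sin(a),.2315+x*np.sin(a)+y*np.cos(a),z];print(z,sx,sy,proj('top',p),proj('side',p))
for f,r in(('t8',(205,325,135,225)),('s8',(180,245,190,290))):
  i=cv2.imread(f'pics/{f}.png',0)[r[0]:r[1],r[2]:r[3]]
  k=max(cv2.findContours((i>(140 if f=='t8' else 110)).astype(np.uint8),0,2)[0],key=cv2.contourArea)[:,0]+[r[2],r[0]]
  print(f,[k[j].tolist() for j in(k[:,0].argmin(),k[:,0].argmax(),k[:,1].argmin(),k[:,1].argmax())])
"
```

```text
(154, 222, 48, 89)
0.042 -80 -13 [178.0502 310.1232] [203.7879 220.715 ]
0.042 -80 13 [163.7739 308.8696] [199.614  215.0173]
0.042 80 -13 [188.7521 223.0492] [272.3033 201.7675]
0.042 80 13 [174.8043 221.8437] [267.2965 196.6795]
0.054 -80 -13 [175.9366 310.4175] [203.1211 215.8867]
0.054 -80 13 [161.4428 309.1447] [198.9331 210.2344]
0.054 80 -13 [186.8479 222.0381] [272.071  197.1026]
0.054 80 13 [172.6925 220.8148] [267.0393 192.0584]
t8 [[154, 300], [201, 232], [175, 222], [174, 310]]
s8 [[200, 209], [273, 221], [219, 180], [211, 239]]
```

The pad touched down at exactly the seated height, 25 mm above its bench grip height. Its ends in the top view (rows 222 and 310) match the predicted seat. Handing in.

```bash
python3 -c "
from h import *
print(ctrl.hand_in())"
```

```text
the job is handed in; nothing more can be done
None
```

The job is handed in with no verdict shown; by my measurements pad1 was drawn out, laid flat on the bench and let go, then regrasped by its middle and set home in the carrier, with the other three pads settled in the magazine.

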